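# Set the bench length gauge to its marker and hold it

### The job

On the readout console press the green key (on) and then the blue key (zero), each all the way down and let up again, one at a time, while the gauge arm is still fully home; do not press the red key. Then squeeze in the red lock button on the side of the gauge's grip block, draw the sprung arm out until the tip of its purple pointer stands within the width of the yellow marker on the scale, and finish holding it there, still, with the lock button squeezed in. Do not shift the marker, and leave the pot, jar, dish and screwdriver where they are.

Things in the scene. Friction and masses are not known exactly. Their poses are not given: they have to be found in the camera images.
- gauge: Bench length gauge, fixed: cream base plate 320 (x) by 130 (y) by 16 mm, origin at the centre of its underside. Its +x is the way the arm pulls out. At the -x end a cream housing (x -155 to -70 mm, 85 mm high) and an outer tube, 26 mm in diameter, to x -50 mm; from it slides the sprung steel inner tube (16 mm, axis along x at y 0, z 52 mm) that carries the grip block.
- scale_zero (a point): Zero of the scale, at gauge x 0, y -40 mm, z 19 mm. The white scale with black ticks every 10 mm (long ones at 0, 50, 100) lies on the plate at y -29 to -51 mm and grows towards the gauge's +x.
- keeper_top (a point): Top of the steel lock keeper, a fixed post 5 (x) by 12 mm (y), 62 mm high, at gauge x -38.5, y -24 mm, beside the back of the grip block when home. Keep the fingers clear of it.
- grip_center (a point): Centre of the grey grip block on the end of the tube, 50 (x) by 34 (y) by 36 mm (z), axes as the gauge's; 52 mm above the bench, at gauge x 0, y 0 when home. Slides along gauge x only. Grasp it from above across y, one finger on the red lock button (middle of its -y side), the other on the plain +y side: 43 mm wide over the button at rest, 37 mm squeezed in.
- gauge_arm (a joint): Extension of the arm (m): 0 home, at most 0.115; equals the pointer's reading on the scale. A spring pulls it home with 2.5 N at 0, rising to 5 N at 0.1, plus 0.8 N friction. From home the lock stops it after about 1 mm unless the lock button is squeezed in over 4.5 mm; the lock acts at home only, and the arm springs back when let go.
- lock_button (a joint): Travel of the red lock button (m): 0 at rest (out), 0.006 squeezed fully in (towards the gauge's +y). Spring: 2 N to start, 6 N fully in. It does not stay in by itself.
- lock_face (a point): Centre of the outer face of the red lock button (22 by 22 mm), on the -y side of the grip block: 26 mm from the block's centre line at rest, 20 mm fully in. Moves with the arm.
- pointer_tip (a point): Tip of the purple pointer, a flat blade 3 mm wide (x) fixed to the grip block that reaches over the scale: 49 mm to -y of and 29 mm below the block's centre, at the block's x. Look only: it cannot be pushed against.
- marker (a joint): Where the yellow marker stands on the scale (m); the arm is to be drawn out to the same value. It differs from start to start, 0.045 to 0.095.
- marker_line (a point): Centre of the yellow marker's edge nearest the pointer's tip: a block 10 (x) by 16 (y) by 11 mm in the groove beside the scale; the point is 23 mm above the bench, 50 mm to -y of the arm's axis. Axes as the gauge's. A stiff 4 N friction holds it.
- console: Cream readout console, fixed to the bench, 130 (x) by 170 (y) mm; origin at the centre of its underside. The half nearest the robot (-x) is 30 mm high and has the three keys in a row along y, 50 mm apart; the half at +x has a dark display, top 50 mm high. The order of the key colours differs from start to start.
- key_green (a joint): Travel of the green key (on), m: 0 up, 0.006 fully down (4 N; spring).
- key_blue (a joint): Travel of the blue key (zero), m: 0 up, 0.006 fully down (4 N; spring).
- key_red (a joint): Travel of the red key (clear), m: 0 up, 0.006 fully down (4 N; spring). Not to be pressed.
- key_green_top (a point): Centre of the top of the green key, a round key 22 mm in diameter in a black ring 38 mm in diameter, top 52 mm above the bench and 10 mm above the ring.
- key_blue_top (a point): Centre of the top of the blue key; same size.
- key_red_top (a point): Centre of the top of the red key; same size.
- pot: Bystander: purple lidded pot, 58 mm diameter, 50 mm high, origin at the centre of its underside.
- jar: Bystander: glass jar with white lid, 48 mm diameter, 55 mm high, origin at the centre of its underside.
- dish: Bystander: white dish, 90 mm diameter, 30 mm high, origin at the centre of its underside.
- driver: Bystander: screwdriver with orange handle, 150 mm long along its x, 26 mm thick, lying on the bench near the robot; origin under its middle.

How it is judged:
On the way, in this order (a step that is already met when the one before it is completed fails the run):
1. the green key is pressed down, the arm still home (value of joint key_green above 0.0035 m and value of joint gauge_arm below 0.005 m), for 0.05 s.
2. then the blue key is pressed down, the green one up again and the arm still home (value of joint key_blue above 0.0035 m and value of joint key_green below 0.002 m and value of joint gauge_arm below 0.005 m), for 0.05 s.
3. then the lock button is squeezed in and the arm drawn out past 20 mm, both keys up (value of joint lock_button above 0.004 m and value of joint gauge_arm above 0.02 m and value of joint each of key_blue, key_green below 0.002 m), for 0.1 s.
At the end, for the whole second after the job is handed in: The pointer's tip is within 5 mm of the marker's middle along the scale (the marker is 10 mm wide), the arm is still (under 10 mm/s), the lock button is squeezed in more than 4 mm and the fingers press with over 2 N, through the last second (x of pointer_tip in the frame of marker_line between -0.005 and 0.005 m and value of joint lock_button above 0.004 m and contact force between the fingers and anything else above 2 N and velocity of joint gauge_arm between -0.01 and 0.01 m/s and value of joint gauge_arm above 0.035 m); the arm keeps its last pose, push and grip.
It fails at once if the red key is pressed (value of joint key_red above 0.003 m).
It fails at once if two keys are down at once (value of joint each of key_green, key_blue above 0.003 m).
It fails at once if the marker is shifted by more than 4 mm (distance of marker_line from where it was at the start of the episode above 0.004 m).
It fails at once if the pot, jar, dish or screwdriver is moved by more than 15 mm (distance of any of pot, jar, dish, driver from where it was at the start of the episode above 0.015 m).
It also fails if it takes over 51 s, if anything falls off the work surface, if the arm or the gripper's body presses on something with over 40 N, if the wrist force passes 120 N, or if a joint passes its speed limit or range.

### The arm

A 7-joint arm with a two-finger parallel gripper is mounted at the origin on the work surface. World frame = base frame: x ahead of the robot, y to its left, z up, the work surface at z = 0. Lengths are in m, angles in rad, forces in N, time in s.
With the tool pointing down it reaches from about 0.425 to 0.825 m from the base axis. Payload 3.6 kg.
Tool frame: the origin (TCP) lies on the centre line of the jaws, within the pads' length; the fingertips stand env.tip_reach ahead of it and the grasp point (between the pads) lies 3 mm ahead of it (env.tip_reach is the distance from the TCP to the fingertips, in m); z points along the fingers, y is the line along which they close (so a half turn about z gives the same grasp; the last joint's range is limited). The gripper opens to 93 mm and grips with 3 to 60 N. Pads are 15 mm wide; open, the fingers measure 128 mm over their backs; the gripper's body (75 mm by 188 mm) begins 65 mm behind the grasp point.
Start: joints at [1.185, 0.615, -0.013, 1.423, 0.008, 1.103, -0.04], TCP at [0.229, -0.608, 0.241] pointing down, gripper open.
Joint ranges: [-3.12, 3.12], [-0.3, 2.06], [-1.34, 1.32], [0.26, 2.42], [-1.36, 4.5], [0.01, 1.98], [-2.84, 2.84]. Speed limits (rad/s): [2.79, 2.79, 3.14, 3.14, 3.14, 3.14, 3.14].

### API

Orientations are given as a unit quaternion [w, x, y, z].
In Python, from rig import env gives the robot as it stands.
- The arm moves only by the tool play_rows, never from a script. Its argument "motion" is text: rows parted by semicolons, each of 7 numbers parted by spaces: the gripper command: -1 is shut, 1 is fully open, values between are in proportion, then the shift along the tool's x, y, z in mm, then the turn, a rotation vector about the tool's x, y, z in degrees. In form: jaw dx dy dz wx wy wz; .... A call has 1 to 5 rows; each row is the pose to reach, as a shift and turn from the pose commanded when the call began, along the tool's axes at that moment; what a row does not reach only later rows make up. A row lasts 1/12 s, in which the tool goes at most 41.7 mm and 7.16 degrees, less where a joint would pass 70% of its speed; a pose out of reach is approached as far as the arm can. A call with a gripper value outside its range is refused whole. The fingers move at their own pace and stop on an object; the grip force is fixed at half the most. Time passes only in rows, so rows that repeat a pose let the fingers close. It gives the time, the measured TCP pose, the force, the opening and the grip force at its end, in the units of the state.
- env.observe(): the state, without advancing time (a new reading comes with each control period).
- env.capture(name): name is "scene" or "top" or "wrist"; returns the picture (480x640x3 uint8, red, green, blue); there is no depth.
- env.camera_info(name): a dict with "camera_matrix" (3x3 intrinsics, pixels), "R" (3x3) and "t" (3): a world point X has camera coordinates R X + t; the wrist camera has in their place "T_tool_cam" (4x4, takes a point from camera to tool coordinates, whose origin is the TCP and whose axes are the flange's). Camera axes: x right, y down, z forward; pixel columns grow to the right and rows downward; lengths in m; the calibration is good to about 2 mm. A picture is of the moment at which its call begins: read the wrist's pose just before it. camera_info takes no time and is no camera call.
- env.hand_in(): hands the job in; it is judged then, once.
The state is a dict: "clock": time; "qpos": joint angles; "qvel": joint speeds; "tau": joint torques, N m; "eef_pos": TCP position; "orientation": TCP orientation; "ft_force": force on the tool from outside, world axes, zero at the start; "torque": the same for the moment, N m; "finger_gap": finger opening in m; "grip_force": force on a finger pad.
Only numpy, scipy, OpenCV 4.12 (cv2) and the standard library are available. Lean on these libraries where they do the work, as an engineer would, in place of code of your own. Each camera call takes 0.05 s, during which the arm holds its last target. There are 200 camera calls.

## Working session

There is one attempt and no reset: what is moved stays moved. The work goes in short steps, Python scripts to look and compute and a tool call to move; the robot and the scene stay as the last step left them, time stands still between calls to the robot, and variables do not carry over. Pictures are saved under pics/ and viewed, at most 10 in all, crops included, and the job is handed in when it is done.

Besides the shell and the picture viewer there is one more tool, called after "Call:" by a JSON object that holds its "fn" and its "kwargs", one argument or row to a line. play_rows: Moves the arm, as the interface text tells. Its arguments: {"type":"object","properties":{"motion":{"type":"string"}},"required":["motion"]}

```bash
ls; mkdir -p pics; python3 - <<'E'
from rig import env
import cv2,numpy as np
for n in("scene","top"):
    cv2.imwrite(f"pics/{n}0.png",env.capture(n)[:,:,::-1]); 
    i=env.camera_info(n); print(n,i)
print(env.camera_info("wrist"),env.tip_reach); print(env.observe())
E
```

```text
pics
scene {'camera_matrix': array([[560.66313326,   0.        , 312.0952677 ],
       [  0.        , 560.66313326, 238.35521258],
       [  0.        ,   0.        ,   1.        ]]), 'R': array([[-0.08889999,  0.99585118, -0.01942235],
       [ 0.674449  ,  0.0458364 , -0.73689726],
       [-0.73294975, -0.07860954, -0.67572569]]), 't': array([ 0.02946361, -0.35401369,  1.32489192])}
top {'camera_matrix': array([[601.06300537,   0.        , 320.69890174],
       [  0.        , 601.06300537, 231.85423475],
       [  0.        ,   0.        ,   1.        ]]), 'R': array([[-0.00295481, -0.99975711, -0.02184017],
       [-0.99323209,  0.00546999, -0.11601765],
       [ 0.11610893,  0.02134955, -0.99300701]]), 't': array([0.02200357, 0.57974729, 0.90269858])}
{'camera_matrix': array([[333.27933893,   0.        , 321.88574222],
       [  0.        , 333.27933893, 240.83472791],
       [  0.        ,   0.        ,   1.        ]]), 'T_tool_cam': array([[-3.13295452e-04, -9.65496267e-01, -2.60416705e-01,
         7.09237977e-02],
       [ 9.99998904e-01,  7.42562519e-05, -1.47835848e-03,
   
[... 210 characters left out ...]
 0.1, 'qpos': array([ 1.18449491,  0.61579614, -0.0126155 ,  1.42472736,  0.00812409,
        1.10342692, -0.04039428]), 'qvel': array([ 0.00124395, -0.00194565, -0.00028902, -0.00375684, -0.00142636,
        0.00017818, -0.00061326]), 'tau': array([ 2.30277270e-03, -4.60043621e+01,  2.10473542e-01, -1.66244209e+01,
       -6.11546030e-02,  1.69599883e-02,  1.00186887e-04]), 'eef_pos': array([ 0.22862749, -0.607753  ,  0.23961784]), 'orientation': array([-1.13012854e-03,  9.83853547e-01,  1.78971695e-01, -2.31422012e-04]), 'ft_force': array([ 0.39557598, -0.09140353,  0.21134564]), 'torque': array([ 0.00465368, -0.01860597,  0.00338812]), 'grip_force': 0.0, 'finger_gap': 0.09299705923557237}
```

View pics/scene0.png

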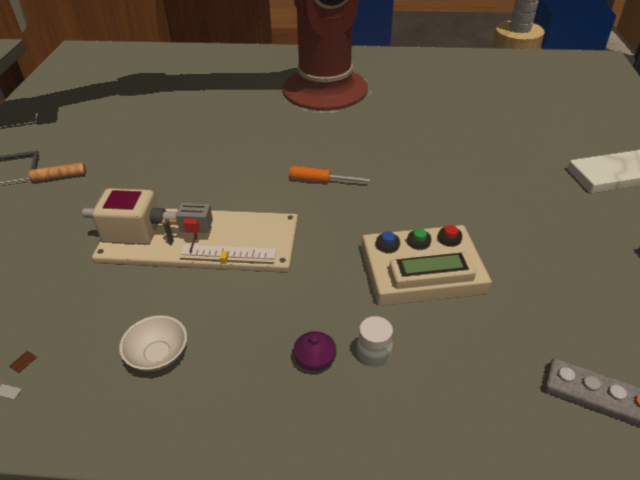

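View pics/top0.png

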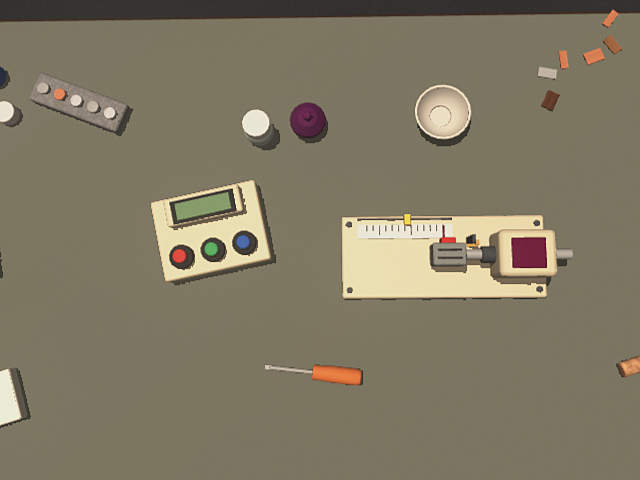

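The scene view shows the gauge with its +x towards world +y, the red button at about (191,225), the marker at about (224,257) and the keys at (388,240), (420,237) and (450,233). In the top view the keys (red, green, blue) are at (180,257), (212,249) and (244,242), the marker is at (407,219), and the grip block is at (449,254).

```bash
cat > h.py <<'E'
import cv2,numpy as np
from scipy.spatial.transform import Rotation as Rn
from rig import env
def cam(n):
    i=env.camera_info(n); K=i["camera_matrix"]
    if n!="wrist": return K,i["R"],i["t"]
    o=env.observe(); w,x,y,z=o["orientation"]; T=np.eye(4); T[:3,:3]=Rn.from_quat([x,y,z,w]).as_matrix(); T[:3,3]=o["eef_pos"]
    M=np.linalg.inv(T@i["T_tool_cam"]); return K,M[:3,:3],M[:3,3]
def plane(c,px,z):
    K,R,t=c; d=R.T@np.linalg.solve(K,[*px,1]); C=-R.T@t; return C+d*(z-C[2])/d[2]
def tri(c1,p1,c2,p2):
    P=[c[0]@np.c_[c[1],c[2]] for c in(c1,c2)]
    X=cv2.triangulatePoints(P[0],P[1],np.array(p1,float),np.array(p2,float)).ravel(); return X[:3]/X[3]
RNG=dict(red=[((0,150,90),(6,255,255)),((174,150,90),(180,255,255))],green=[((50,150,60),(80,255,255))],blue=[((105,130,60),(125,255,255))],yellow=[((20,180,120),(30,255,255))])
def blobs(im,col,box=None,amin=15):
    h=cv2.cvtColor(im,cv2.COLOR_RGB2HSV); m=sum(cv2.inRange(h,*r) for r in RNG[col])
    if box: k=np.zeros_like(m); k[box[1]:box[3],box[0]:box[2]]=1; m=m*k
    n,_,s,c=cv2.connectedComponentsWithStats(m)
    return sorted([(int(s[i,4]),c[i].round(1).tolist(),s[i,:4].tolist()) for i in range(1,n) if s[i,4]>=amin],reverse=True)
E
python3 - <<'E'
from h import *
S=cv2.imread("pics/scene0.png")[:,:,::-1].copy();T=cv2.imread("pics/top0.png")[:,:,::-1].copy()
cs,ct=cam("scene"),cam("top")
for c,bs,bt in[("red",(430,220,470,250),(165,240,195,270)),("green",(405,220,435,250),(195,235,228,265)),("blue",(372,225,402,255),(228,228,260,256)),("yellow",(210,245,240,270),(395,205,420,230)),("red",(180,210,205,235),(435,230,460,250))]:
    a,b=blobs(S,c,bs,5),blobs(T,c,bt,5); print(c,a[:3],b[:3])
    if a and b: print(tri(cs,a[0][1],ct,b[0][1]).round(4), plane(ct,b[0][1],.052).round(4))
# plate corners (top)
h=cv2.cvtColor(T,cv2.COLOR_RGB2HSV);m=cv2.inRange(h,(15,20,150),(35,140,255));m[:, :330]=0;m[:205]=0;m[305:]=0
cn=max(cv2.findContours(m,0,2)[0],key=cv2.contourArea);r=cv2.minAreaRect(cn);print(r)
for p in cv2.boxPoints(r):print(p,plane(ct,p,.016).round(4))
E
```

```text
red [(136, [451.2, 230.8], [444, 225, 15, 13])] [(154, [178.9, 255.6], [172, 249, 15, 14])]
[0.5428 0.2378 0.0471] [0.5424 0.2361 0.052 ]
green [] []
blue [(91, [388.3, 236.0], [382, 232, 13, 9])] [(128, [242.5, 241.2], [236, 235, 13, 13])]
[0.5642 0.1396 0.0496] [0.564  0.1389 0.052 ]
yellow [(54, [223.4, 256.4], [220, 252, 7, 10])] [(5, [410.0, 221.0], [410, 219, 1, 5])]
[ 0.5974 -0.1189  0.0206] [ 0.5937 -0.1172  0.052 ]
red [(192, [190.9, 225.2], [183, 219, 16, 14])] [(76, [448.0, 239.8], [441, 237, 15, 6])]
[ 0.5641 -0.1726  0.0535] [ 0.5645 -0.1742  0.052 ]
((456.8608093261719, 256.2309265136719), (81.79573822021484, 230.33929443359375), 89.5379409790039)
[341.3651  216.26315] [ 0.6067 -0.013   0.016 ]
[571.6969  214.40561] [ 0.6075 -0.3767  0.016 ]
[572.3565 296.1987] [ 0.4791 -0.3711  0.016 ]
[342.02472 298.05624] [ 0.4773 -0.0132  0.016 ]
```

Call:
{"fn": "play_rows", "kwargs": {
  "motion": "-1 0 0 0 0 0 -7; -1 0 0 0 0 0 -14; -1 0 0 0 0 0 -21; -1 0 0 0 0 0 -28; -1 0 0 0 0 0 -35"
}}

```text
clock: 0.52
eef_pos: [0.2286, -0.608, 0.24]
orientation: [-0.001, 0.883, 0.469, 0.0]
ft_force: [0.1, 0.2, -0.4]
finger_gap: 0.0645
grip_force: 0.0
```

Call:
{"fn": "play_rows", "kwargs": {
  "motion": "-1 0 0 0 0 0 -7; -1 0 0 0 0 0 -14; -1 0 0 0 0 0 -21; -1 0 0 0 0 0 -28; -1 0 0 0 0 0 -34.5"
}}

```text
clock: 0.93
eef_pos: [0.2286, -0.608, 0.24]
orientation: [-0.001, 0.704, 0.71, 0.0]
ft_force: [-0.1, -0.6, 0.8]
finger_gap: 0.0312
grip_force: 0.0
```

Call:
{"fn": "play_rows", "kwargs": {
  "motion": "-1 38 15 0 0 0 0; -1 76 30 0 0 0 0; -1 114 45 0 0 0 0; -1 152 60 0 0 0 0; -1 190 75 0 0 0 0"
}}

```text
clock: 1.35
eef_pos: [0.3035, -0.4162, 0.2403]
orientation: [-0.0, 0.707, 0.708, 0.0]
ft_force: [0.6, -0.1, -0.1]
finger_gap: 0.0014
grip_force: 0.0
```

Call:
{"fn": "play_rows", "kwargs": {
  "motion": "-1 38 15 0 0 0 0; -1 76 30 0 0 0 0; -1 114 45 0 0 0 0; -1 152 60 0 0 0 0; -1 190 75 0 0 0 0"
}}

```text
clock: 1.77
eef_pos: [0.3781, -0.2262, 0.2406]
orientation: [-0.0, 0.707, 0.708, -0.0]
ft_force: [0.8, 0.4, 0.6]
finger_gap: 0.0003
grip_force: 0.0
```

Call:
{"fn": "play_rows", "kwargs": {
  "motion": "-1 38 15 0 0 0 0; -1 76 30 0 0 0 0; -1 114 45 0 0 0 0; -1 152 60 0 0 0 0; -1 190 75 0 0 0 0"
}}

```text
clock: 2.18
eef_pos: [0.4527, -0.0361, 0.2406]
orientation: [-0.0, 0.707, 0.708, -0.0]
ft_force: [0.8, -0.9, 0.6]
finger_gap: 0.0006
grip_force: 0.0
```

Call:
{"fn": "play_rows", "kwargs": {
  "motion": "-1 38 18 0 0 0 0; -1 76 36 0 0 0 0; -1 114 54 10 0 0 0; -1 152 72 30 0 0 0; -1 190 90 50 0 0 0"
}}

```text
clock: 2.6
eef_pos: [0.5385, 0.1444, 0.1954]
orientation: [0.0, 0.706, 0.708, 0.0]
ft_force: [1.0, 0.2, 0.8]
finger_gap: 0.0007
grip_force: 0.0
```

Call:
{"fn": "play_rows", "kwargs": {
  "motion": "-1 20 5 10 0 0 0; -1 36 10 20 0 0 0; -1 36 10 20 0 0 0; -1 36 10 20 0 0 0"
}}

```text
clock: 2.93
eef_pos: [0.5468, 0.1788, 0.1749]
orientation: [-0.001, 0.706, 0.708, -0.001]
ft_force: [0.7, -0.8, 0.6]
finger_gap: 0.0004
grip_force: 0.0
```

```bash
python3 - <<'E'
from h import *
c=cam("wrist");print(env.observe()["eef_pos"])
im=env.capture("wrist");cv2.imwrite("pics/w1.png",im[:,:,::-1])
for k in("red","green","blue"):
    for b in blobs(im,k,None,150)[:3]: print(k,b,plane(c,b[1],.052).round(4))
E
```

```text
[0.54683863 0.1787582  0.17492054]
red (592, [317.0, 168.8], [304, 155, 27, 28]) [0.5413 0.237  0.052 ]
```

View pics/w1.png

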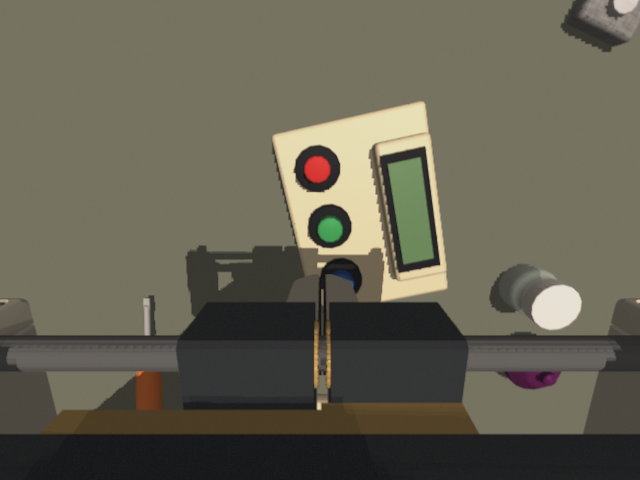

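The wrist view shows red at (317,169), green at (330,229) and blue, partly hidden by the fingers, at about (345,275). That matches the key order from the top view.

```bash
python3 - <<'E'
from h import *
c=cam("wrist");o=env.observe()
print(plane(c,(330,229),.052).round(4))
RNG["green"]=[((60,120,50),(85,255,255))]
S=cv2.imread("pics/scene0.png")[:,:,::-1].copy();T=cv2.imread("pics/top0.png")[:,:,::-1].copy();W=cv2.imread("pics/w1.png")[:,:,::-1].copy()
cs,ct=cam("scene"),cam("top")
a,b,w=blobs(S,"green",(405,220,435,250))[0],blobs(T,"green",(195,235,228,265))[0],blobs(W,"green",(300,200,360,250))[0]
print(a,b,w,tri(ct,b[1],c,w[1]),tri(cs,a[1],ct,b[1]),plane(ct,b[1],.052),plane(c,w[1],.052),o["eef_pos"])
E
```

```text
[0.5527 0.187  0.052 ]Traceback (most recent call last):
  File "<stdin>", line 7, in <module>
IndexError: list index out of range
```

Call:
{"fn": "play_rows", "kwargs": {
  "motion": "-1 8 6 30 0 0 0; -1 8 6 60 0 0 0; -1 8 6 85 0 0 0; -1 8 6 95 0 0 0; -1 8 6 95 0 0 0"
}}

```text
clock: 3.4
eef_pos: [0.5525, 0.1838, 0.0793]
orientation: [-0.0, 0.707, 0.707, -0.002]
ft_force: [-0.4, -0.3, 0.7]
finger_gap: 0.0009
grip_force: 0.0
```

Call:
{"fn": "play_rows", "kwargs": {
  "motion": "-1 0 0 4 0 0 0; -1 0 0 8 0 0 0; -1 0 0 10 0 0 0; -1 0 0 10 0 0 0"
}}

```text
clock: 3.73
eef_pos: [0.5549, 0.1866, 0.0721]
orientation: [0.001, 0.707, 0.708, 0.001]
ft_force: [0.3, 0.1, 2.2]
finger_gap: 0.0007
grip_force: 1.0
```

Call:
{"fn": "play_rows", "kwargs": {
  "motion": "-1 0 0 2 0 0 0; -1 0 0 4 0 0 0; -1 0 0 4 0 0 0; -1 0 0 4 0 0 0"
}}

```text
clock: 4.07
eef_pos: [0.5549, 0.1866, 0.0683]
orientation: [0.001, 0.706, 0.708, 0.001]
ft_force: [0.7, -1.2, 7.2]
finger_gap: 0.0005
grip_force: 3.7
```

Call:
{"fn": "play_rows", "kwargs": {
  "motion": "-1 0 0 -15 0 0 0; -1 0 0 -30 0 0 0; -1 -20 4 -30 0 0 0; -1 -48 9 -30 0 0 0; -1 -48 9 -30 0 0 0"
}}

```text
clock: 4.48
eef_pos: [0.5636, 0.1312, 0.0962]
orientation: [0.002, 0.709, 0.705, -0.003]
ft_force: [0.4, -2.2, -0.0]
finger_gap: 0.0006
grip_force: 0.0
```

Call:
{"fn": "play_rows", "kwargs": {
  "motion": "-1 0 0 10 0 0 0; -1 0 0 16 0 0 0; -1 0 0 20 0 0 0; -1 0 0 20 0 0 0"
}}

```text
clock: 4.82
eef_pos: [0.5612, 0.1397, 0.0752]
orientation: [-0.001, 0.706, 0.709, -0.001]
ft_force: [0.3, 0.5, 0.3]
finger_gap: 0.0004
grip_force: 0.0
```

```bash
python3 - <<'E'
from h import *
im=env.capture("scene");cv2.imwrite("pics/s2.png",cv2.resize(im[170:320,330:510,::-1],None,fx=4,fy=4))
print(env.observe()["eef_pos"])
E
```

```text
[0.56162119 0.13976051 0.07579582]
```

View pics/s2.png

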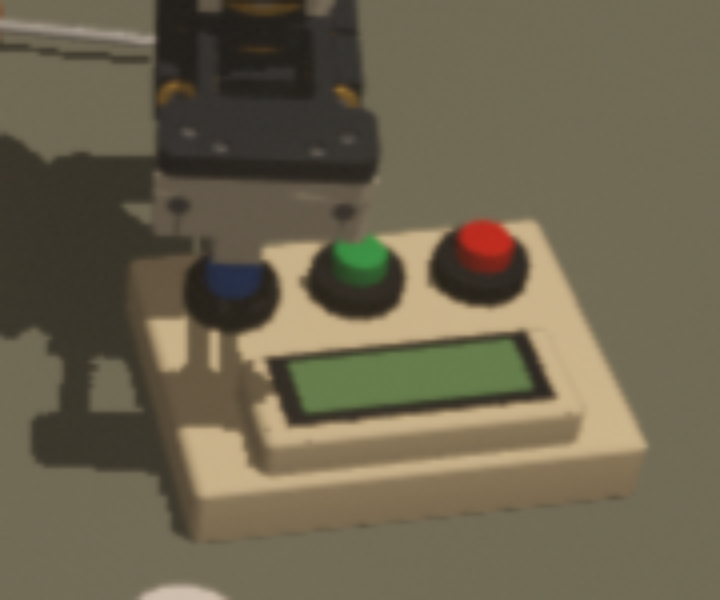

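The crop shows green up again at (360,260) and the closed fingertip centred on the blue key at about (235,270). Next I press blue.

Call:
{"fn": "play_rows", "kwargs": {
  "motion": "-1 0 2 4 0 0 0; -1 0 2 7 0 0 0; -1 0 2 9 0 0 0; -1 0 2 9 0 0 0; -1 0 2 9 0 0 0"
}}

```text
clock: 5.28
eef_pos: [0.5649, 0.1397, 0.0685]
orientation: [-0.0, 0.706, 0.708, 0.001]
ft_force: [-1.3, 1.5, 4.1]
finger_gap: 0.0004
grip_force: 1.9
```

Call:
{"fn": "play_rows", "kwargs": {
  "motion": "-1 0 0 2 0 0 0; -1 0 0 2 0 0 0; -1 0 0 2 0 0 0"
}}

```text
clock: 5.53
eef_pos: [0.5649, 0.1397, 0.0682]
orientation: [0.0, 0.706, 0.708, 0.001]
ft_force: [-3.9, -0.3, 14.4]
finger_gap: 0.0005
grip_force: 7.3
```

Call:
{"fn": "play_rows", "kwargs": {
  "motion": "-1 0 0 -25 0 0 0; -1 0 0 -60 0 0 0; 0 0 0 -100 0 0 0; 1 -30 0 -115 0 0 0; 1 -70 0 -115 0 0 0"
}}

```text
clock: 5.95
eef_pos: [0.5675, 0.0735, 0.1858]
orientation: [0.002, 0.703, 0.711, 0.006]
ft_force: [0.1, 0.9, -0.3]
finger_gap: 0.0159
grip_force: 0.0
```

Call:
{"fn": "play_rows", "kwargs": {
  "motion": "1 -40 -4 0 0 0 0; 1 -80 -8 0 0 0 0; 1 -120 -12 0 0 0 0; 1 -160 -16 0 0 0 0; 1 -200 -20 0 0 0 0"
}}

```text
clock: 6.37
eef_pos: [0.5445, -0.1341, 0.1805]
orientation: [0.0, 0.707, 0.708, -0.0]
ft_force: [0.8, -0.9, 0.1]
finger_gap: 0.049
grip_force: 0.0
```

Call:
{"fn": "play_rows", "kwargs": {
  "motion": "1 -25 -2 0 0 0 0; 1 -43 -2 0 0 0 0; 1 -43 -2 0 0 0 0; 1 -43 -2 0 0 0 0; 1 -43 -2 0 0 0 0"
}}

```text
clock: 6.78
eef_pos: [0.5434, -0.1727, 0.1807]
orientation: [-0.001, 0.706, 0.709, 0.001]
ft_force: [0.4, 0.4, 0.2]
finger_gap: 0.0824
grip_force: 0.0
```

```bash
python3 - <<'E'
from h import *
c=cam("wrist");o=env.observe();print(o["eef_pos"],o["orientation"])
im=env.capture("wrist");cv2.imwrite("pics/w2.png",im[:,:,::-1])
for k,z in(("red",.063),("yellow",.023)):
    for b in blobs(im,k,None,30)[:3]: print(k,b,plane(c,b[1],z).round(4))
E
```

```text
[ 0.54341773 -0.17265606  0.18068542] [-5.53735819e-04  7.05659167e-01  7.08551038e-01  5.09297494e-04]
red (238, [346.5, 237.6], [342, 225, 11, 25]) [ 0.5622 -0.1685  0.063 ]
```

View pics/w2.png

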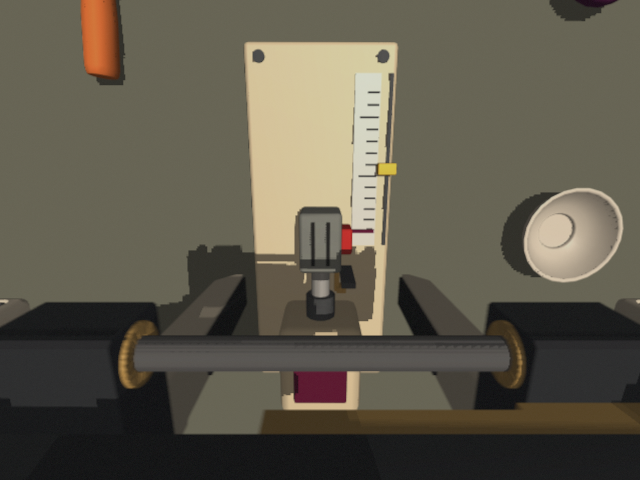

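The wrist view shows the grip block top between x 300 and 341, the red button at (346,238), the pointer at about (365,233), the marker at (387,169) and the open fingers on either side.

```bash
python3 - <<'E'
from h import *
c=cam("wrist");cs,ct=cam("scene"),cam("top")
W=cv2.imread("pics/w2.png")[:,:,::-1].copy();S=cv2.imread("pics/scene0.png")[:,:,::-1].copy();T=cv2.imread("pics/top0.png")[:,:,::-1].copy()
for n,p,z in(("blkTL",(300,207),.07),("blkTR",(341,207),.07),("ptr",(372,233),.023),("mk",(387,169),.024),("plateL",(247,43),.016),("plateR",(397,43),.016)): print(n,plane(c,p,z).round(4))
RNG["yellow"]=[((18,150,90),(33,255,255))];RNG["purple"]=[((140,120,30),(172,255,150))]
for n,im,cc,b in(("w",W,c,(370,155,405,185)),("s",S,cs,(210,245,240,270)),("t",T,ct,(395,205,420,230))): 
    q=blobs(im,"yellow",b,5); print(n,q,[plane(cc,x[1],.024).round(4) for x in q])
w,s=blobs(W,"yellow",(370,155,405,185),5),blobs(S,"yellow",(210,245,240,270),5)
print("tri",tri(cs,s[0][1],c,w[0][1]))
r=blobs(W,"red",(335,220,360,260))[0];print("btn tri",tri(ct,[448,239.8],c,r[1]),tri(cs,[190.9,225.2],c,r[1]))
for n,im,cc,b in(("w",W,c,(345,225,385,245)),("s",S,cs,(180,225,210,262)),("t",T,ct,(435,220,455,240))):
    q=blobs(im,"purple",b,3); print("ptr",n,q,[plane(cc,x[1],.024).round(4) for x in q])
E
```

```text
blkTL [ 0.5254 -0.1419  0.07  ]
blkTR [ 0.557  -0.1418  0.07  ]
ptr [ 0.5892 -0.1737  0.023 ]
mk [ 0.5998 -0.1151  0.024 ]
plateL [ 0.4796 -0.0139  0.016 ]
plateR [ 0.6039 -0.0133  0.016 ]
w [(208, [386.7, 168.7], [378, 163, 18, 12])] [array([ 0.5995, -0.1149,  0.024 ])]
s [(75, [223.4, 256.5], [220, 251, 8, 12])] [array([ 0.601 , -0.1148,  0.024 ])]
t [(73, [407.0, 219.0], [404, 214, 7, 11])] [array([ 0.6006, -0.1162,  0.024 ])]
tri [ 0.59977357 -0.11514455  0.02277605]
btn tri [ 0.56795263 -0.18135118  0.01335504] [ 0.56330256 -0.17119592  0.05279875]
ptr w [(40, [362.5, 230.5], [353, 230, 20, 2])] [array([ 0.5801, -0.1711,  0.024 ])]
ptr s [] []
ptr t [(7, [443.0, 229.0], [443, 226, 1, 7])] [array([ 0.5845, -0.1722,  0.024 ])]
```

Call:
{"fn": "play_rows", "kwargs": {
  "motion": "1 1 0 30 0 0 0; 1 1 0 60 0 0 0; 1 1 0 90 0 0 0; 1 1 0 115 0 0 0; 1 1 0 126 0 0 0"
}}

```text
clock: 7.25
eef_pos: [0.5417, -0.1708, 0.0519]
orientation: [-0.003, 0.705, 0.709, -0.001]
ft_force: [-1.3, 0.5, 0.2]
finger_gap: 0.0933
grip_force: 0.0
```

Call:
{"fn": "play_rows", "kwargs": {
  "motion": "1 0 0 0 0 0 0; 1 0 0 0 0 0 0; 0 0 0 0 0 0 0; -0.4 0 0 0 0 0 0; -1 0 0 0 0 0 0"
}}

```text
clock: 7.67
eef_pos: [0.5443, -0.1737, 0.0564]
orientation: [0.001, 0.706, 0.708, 0.001]
ft_force: [0.9, 0.3, -0.0]
finger_gap: 0.0778
grip_force: 0.0
```

Call:
{"fn": "play_rows", "kwargs": {
  "motion": "-1 0 0 0 0 0 0; -1 0 0 0 0 0 0; -1 0 0 0 0 0 0; -1 0 0 0 0 0 0; -1 0 0 0 0 0 0"
}}

```text
clock: 8.08
eef_pos: [0.5442, -0.1736, 0.055]
orientation: [0.001, 0.706, 0.708, 0.001]
ft_force: [2.8, 0.3, -2.1]
finger_gap: 0.0442
grip_force: 1.5
```

Call:
{"fn": "play_rows", "kwargs": {
  "motion": "-1 0 0 0 0 0 0; -1 0 0 0 0 0 0; -1 0 0 0 0 0 0; -1 0 0 0 0 0 0; -1 0 0 0 0 0 0"
}}

```text
clock: 8.5
eef_pos: [0.5433, -0.1736, 0.0549]
orientation: [0.0, 0.706, 0.708, -0.0]
ft_force: [0.3, -0.1, 1.1]
finger_gap: 0.0363
grip_force: 30.0
```

Call:
{"fn": "play_rows", "kwargs": {
  "motion": "-1 6 0 0 0 0 0; -1 14 0 0 0 0 0; -1 24 0 0 0 0 0; -1 34 0 0 0 0 0; -1 40 0 0 0 0 0"
}}

```text
clock: 8.92
eef_pos: [0.5432, -0.1322, 0.0549]
orientation: [0.0, 0.706, 0.708, -0.0]
ft_force: [0.1, -4.8, 1.7]
finger_gap: 0.0369
grip_force: 30.0
```

Call:
{"fn": "play_rows", "kwargs": {
  "motion": "-1 8 0 0 0 0 0; -1 14 0 0 0 0 0; -1 16 0 0 0 0 0; -1 16 0 0 0 0 0; -1 16 0 0 0 0 0"
}}

```text
clock: 9.33
eef_pos: [0.5432, -0.117, 0.0549]
orientation: [-0.0, 0.706, 0.708, 0.0]
ft_force: [0.2, -2.7, 3.2]
finger_gap: 0.0364
grip_force: 30.0
```

```bash
python3 - <<'E'
from h import *
c=cam("wrist");o=env.observe();print(o["eef_pos"],o["grip_force"],o["finger_gap"])
im=env.capture("wrist");cv2.imwrite("pics/w3.png",cv2.resize(im[150:300,250:450,::-1],None,fx=4,fy=4))
t=env.capture("top");cv2.imwrite("pics/t3.png",cv2.resize(t[190:290,350:480,::-1],None,fx=6,fy=6))
E
```

```text
[ 0.54320899 -0.11704403  0.05492399] 30.00236213207245 0.03642865290247985
```

View pics/w3.png

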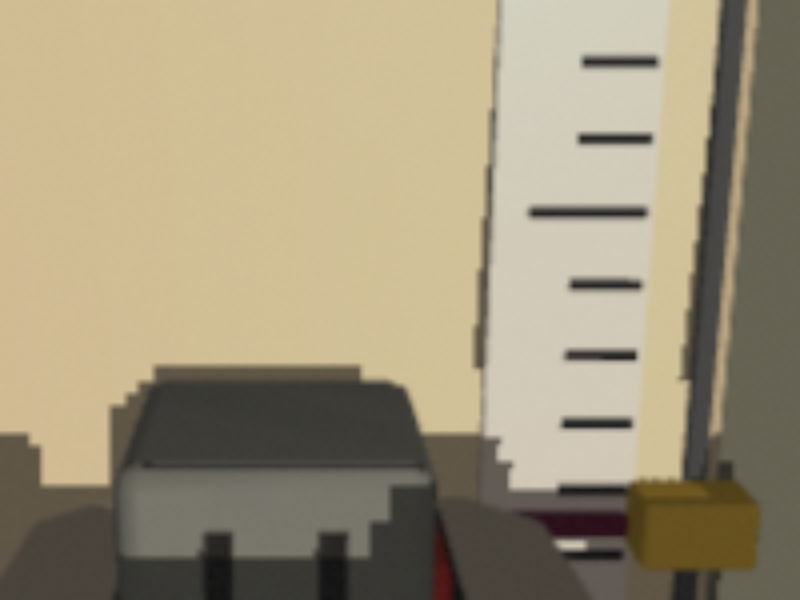

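View pics/t3.png

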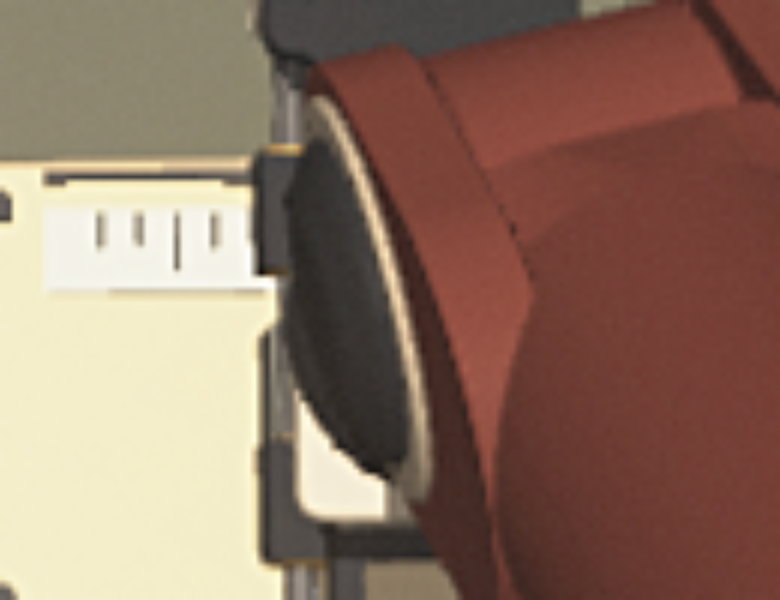

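The wrist crop shows the purple pointer at row 525 (about reading 56), level with the middle of the marker's top face, rows 500–570. The top view is hidden by the arm. I'll run one numeric check.

```bash
python3 - <<'E'
from h import *
c=cam("wrist")
f=lambda x,y:(x/4+250,y/4+150)
print(plane(c,f(575,525),.023),[plane(c,f(695,r),.027)[1].round(4) for r in(500,535,570)])
for r in(490,553):print(plane(c,f(595,r),.019).round(4))
o=env.observe();print(o["qvel"].round(4).tolist(),o["ft_force"],o["grip_force"],o["finger_gap"])
E
```

```text
[ 0.5826406  -0.11679305  0.023     ] [np.float64(-0.1115), np.float64(-0.1166), np.float64(-0.1219)]
[ 0.5861 -0.113   0.019 ]
[ 0.5867 -0.1228  0.019 ]
[0.0042, 0.0031, 0.0016, -0.0015, 0.0006, -0.0008, 0.0024] [ 0.29987834 -3.06243657  2.2042108 ] 30.001499354839325 0.03678277182195763
```

The pointer is at y = -0.1168 and the middle of the marker at -0.1166, so it is aligned. The arm is at rest and the button is squeezed in.

```bash
python3 -c "
from rig import env
print(env.hand_in())"
```

```text
the job is handed in; nothing more can be done
None
```

I pressed the green key and then the blue key, squeezed the lock button in, and drew the arm out to about 56 mm. The pointer measured within about 1 mm of the marker's middle and was holding still there when I handed the job in; the hand-in returned no verdict.

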